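Pack the pipette into its fitted case

TASK

Put the full-size grey pipette back in its open case: lay it in the cutout that matches its shape, the right way round, and press its shaft down into the spring clip until the whole pipette lies level and fully home on the floor of the cutout. The insert with the cutout may sit a few millimetres to either side along the case, so feel for it. Do not let the pipette drop; let go at the end and leave the other things on the bench where they are.

Things in the scene. Friction and masses are not known exactly. Their poses are not given: they have to be found in the camera images.
- pipette_grip (a point): Grip point of the full-size pipette (240 mm, 0.12 kg), mid-section, 12 mm over its underside, near its balance; +x to its nose, +y to its finger hook, +z up. Grey handle: x -80 to +30, 26 mm wide, 24 tall. Hook out to y +33 at x -65 to -53, z -4 to +10. Button, 12 mm diameter, x -80 to -100. Grasp here across the 26 mm.
- pipette_shaft (a point): On the axis of the pipette's white round shaft, 50 mm ahead of the grip point: the place to press (shaft top is 7 mm higher). Shaft 14 mm in diameter from 30 to 115 mm ahead of the grip point. Same axes as the grip point.
- pipette_nose (a point): On the axis of the pipette's shaft, 110 mm ahead of the grip point; the thin nose (8 mm in diameter) runs on from 115 to 140 mm ahead. Same axes.
- pipette: The whole full-size pipette; origin on its underside, 12 mm below the grip point.
- case: Open flat grey case, 320 x 146 x 20 mm, walls and floor 4 mm, fixed; origin under its centre, x along it. In it a dark rigid insert, 290 x 132 mm, top 24 mm above the bench, with one cutout 16 mm deep (floor 8 mm above the bench) in the pipette's outline: nose to +x, hook to +y. The insert is fixed, but shifted along x by up to 7 mm either way: not in this pose, seen as unequal end gaps.
- case_home (a point): Where the pipette's grip point would be at home if the insert were not shifted: case x -20, y 0, 20 mm above the bench; case axes. Cutout play: handle 2 mm each side, 3 mm each end; shaft 3 mm a side. Finger bays here: 40 mm long, to 42 mm either side, full depth. If misplaced lengthwise the pipette stops on the insert's top, 16 mm above home.
- case_clip (a point): Between two sprung steel clip jaws, 75 mm ahead of case_home (also moves with the insert's shift, not shown here); jaw tops 26 mm above the bench. They stop the shaft about 8 mm short of home; 12 to 18 N down on the shaft snaps it past (less leaves it stuck part-way), and they hold it. The cutout is 40 mm wide beside the shaft from 38 to 87 mm ahead of the home point.
- small_pipette_mid (a point): A shorter pipette of the same make, 191 mm long, that does not belong in this case: leave it. Point on its handle, 12 mm above the bench; +x to its nose.
- tube_rack: Orange microtube rack 100 x 160 x 50 mm, bystander, origin under its centre.
- tip_box: Blue tip box 85 x 120 x 53 mm, bystander, origin under its centre.
- well_plate: Clear well plate 86 x 128 x 15 mm, bystander, origin under its centre.
- beaker: White waste beaker 80 mm in diameter, 90 mm tall, bystander, origin under its centre.
- jar: Small amber jar 34 mm in diameter, 45 mm tall, bystander, origin under its centre.
- marker: Black marker pen 130 x 13 x 13 mm lying on the bench, bystander, origin under its centre.
Not all that is in view belongs to the job. Leave any pink look-alike of the pipette alone.

How it is judged (in metres and radians):
At the end, for the whole second after the job is handed in: The pipette lies at rest and released in the cutout, nose to the case's +x: its grip and nose points are both 17 to 22.5 mm above the case's underside (home is 20), within 5 and 6 mm of the case's centre line and within 14 mm along it of the nominal home, and it is upright within 0.04 rad (z of pipette_grip in the frame of case between 0.017 and 0.0225 m and z of pipette_nose in the frame of case between 0.017 and 0.0225 m and x of pipette_grip in the frame of case between -0.034 and -0.006 m and y of pipette_grip in the frame of case between -0.005 and 0.005 m and x of pipette_nose in the frame of case between 0.076 and 0.104 m and y of pipette_nose in the frame of case between -0.006 and 0.006 m and angle between pipette_grip's own z axis and vertical below 0.04 rad and linear speed of pipette below 0.02 m/s and angular speed of pipette below 0.1 rad/s); the robot touches nothing.
It fails at once if the pipette is dropped: it falls free of the fingers faster than 0.6 m/s (linear speed of pipette above 0.6 m/s and contact force between the fingers and pipette below 0.05 N).
It fails at once if a bystander is moved more than 30 mm (distance of any of small_pipette_mid, tube_rack, tip_box, well_plate, beaker, jar, marker from where it was at the start of the episode above 0.03 m).
It also fails if it takes over 48 s, if anything falls off the work surface, if the arm or the gripper's body presses on something with over 40 N, if the wrist force passes 120 N, or if a joint passes its speed limit or range.

ROBOT

A 7-joint arm with a two-finger parallel gripper is mounted at the origin on the work surface. World frame = base frame: x ahead of the robot, y to its left, z up, the work surface at z = 0. Lengths are in mm, angles in rad, forces in N, time in s.
With the tool pointing down it reaches from about 400 to 875 mm from the base axis. Payload 4.4 kg.
Tool frame: the origin (TCP) lies midway between the tips of the shut fingers; the grasp point (between the pads) lies 19 mm behind it (ctrl.pinch_z is the distance from the TCP to the grasp point, in mm); z points along the fingers, y is the line along which they close (so a half turn about z gives the same grasp; the last joint's range is limited). The gripper opens to 85 mm and grips with 20 to 120 N. Pads are 22 mm wide; open, the fingers measure 114 mm over their backs; the gripper's body (76 mm by 85 mm) begins 54 mm behind the grasp point. The pads swing forward as they close: fully open they stand 13 mm farther back than shut.
Start: joints at [1.226, 0.628, 0.038, 1.517, -0.027, 0.996, -0.02], TCP at [178.909, -624.907, 231.313] pointing down, gripper open.
Joint ranges: [-3.06, 3.06], [-0.37, 2.12], [-1.25, 1.32], [0.18, 2.47], [-1.1, 4.24], [0.23, 1.98], [-2.94, 2.94]. Speed limits (rad/s): [2.57, 2.57, 3.14, 3.14, 3.14, 3.14, 3.14].

INTERFACE

Orientations are given as [roll, pitch, yaw] about the fixed x, y, z axes, in that order (R = Rz(yaw) Ry(pitch) Rx(roll)).
In Python, from cell import read_state, cams, order, ctrl gives the robot as it stands.
- The arm moves only by the tool move_arm, never from a script. Its argument "targets" is text: rows parted by semicolons, each of 7 numbers parted by spaces: the gripper's target within -1 to 1 (fully open at 1, half-way at 0, shut at -1), then the shift along the tool's x, y, z in cm, then the turn, a rotation vector about the tool's x, y, z in degrees. A call has 1 to 5 rows; each row shifts and turns the commanded pose from where the row before left it, along the tool's axes as they then stand; what a row does not reach is not made up. A row lasts 1/12 s, in which the tool goes at most 41.7 mm and 7.16 degrees, less where a joint would pass 70% of its speed; a pose out of reach is approached as far as the arm can. A call with a gripper value outside its range is refused whole. The fingers move at their own pace and stop on an object; the grip force is fixed at half the most. Time passes only in rows, so rows that do not move let the fingers close. It gives the time, the measured TCP pose, the force, the opening and the grip force at its end, in the units of the state.
- read_state(): the state, without advancing time (a new reading comes with each control period).
- cams.get_image(name): name is "scene" or "top" or "wrist"; returns a dict with "color" (384x512x3 uint8, red, green, blue), "fovy" (degrees; the focal length in pixels is half the picture's height over the tangent of half this angle, whatever the lens; pixels are square), "cx", "cy" (the principal point, pixels), "k1" (the pictures are not rectified: a ray, as slopes to the right and down, at radius r is drawn at 1 + k1 r^2 times it, then the intrinsics apply), "rvec" (rotation vector, rad) and "tvec" (3), from world to camera coordinates, as OpenCV has them. Camera axes: x right, y down, z forward; pixel columns grow to the right and rows downward; lengths in mm; the calibration is good to about 2 mm. A picture is of the moment at which its call begins. There is no depth.
- order.finish_job(): hands the job in; it is judged then, once.
The state is a dict: "clock": time; "qpos": joint angles; "qd": joint speeds; "tau": joint torques, N m; "eef_pos": TCP position; "tool_rot": TCP orientation; "force": force on the tool from outside, world axes, zero at the start; "torque": the same for the moment, N m; "width": finger opening in mm; "gripper_force": force on a finger pad.
Only numpy, scipy, OpenCV 4.12 (cv2) and the standard library are available. Lean on these libraries where they do the work, as an engineer would, in place of code of your own. Each camera call takes 0.05 s, during which the arm holds its last target. There are 200 camera calls.

## Working session

There is one attempt and no reset: what is moved stays moved. The work goes in short steps, Python scripts to look and compute and a tool call to move; the robot and the scene stay as the last step left them, time stands still between calls to the robot, and variables do not carry over. Pictures are saved under pics/ and viewed, at most 10 in all, crops included, and the job is handed in when it is done.

Besides the shell and the picture viewer there is one more tool, called after "Request:" in YAML: its name, and indented under it one key for each argument. move_arm: Moves the arm, as the interface text tells. Its arguments: {"type":"object","properties":{"targets":{"type":"string"}},"required":["targets"]}

```bash
mkdir -p pics; ls
cat > h.py <<'E'
import numpy as np, cv2
from cell import read_state, cams, order, ctrl
def cal(d):
    f=192/np.tan(np.radians(d["fovy"])/2); R=cv2.Rodrigues(np.array(d["rvec"],float))[0]
    return f,R,np.array(d["tvec"],float).ravel()
def ray(d,u,v):
    f,R,t=cal(d); p=np.array([(u-d["cx"])/f,(v-d["cy"])/f]); q=p.copy()
    for _ in range(30): q=p/(1+d["k1"]*(q@q))
    return -R.T@t, R.T@np.array([q[0],q[1],1])
def onz(d,u,v,z):
    o,r=ray(d,u,v); return (o+r*(z-o[2])/r[2])
def proj(d,P):
    f,R,t=cal(d); c=R@np.array(P,float)+t; q=c[:2]/c[2]; q=q*(1+d["k1"]*(q@q))
    return f*q[0]+d["cx"],f*q[1]+d["cy"]
def save(d,n,s=1.5,crop=None):
    im=d["color"][:,:,::-1]
    if crop: a,b,c,e=crop; im=im[b:e,a:c]
    cv2.imwrite(n,cv2.resize(im,None,fx=s,fy=s,interpolation=cv2.INTER_CUBIC))
E
python3 - <<'E'
from h import *
import pickle
for n in("top","scene"):
    d=cams.get_image(n); pickle.dump(d,open(n+".pkl","wb")); save(d,f"pics/{n}0.png"); print(n,d["k1"],d["fovy"],ray(d,256,192))
s=read_state(); print(s)
E
```

```text
pics
top 0.001622662038752229 56.37922260518301 (array([ 509.26630203,  -69.03486779, 1190.82647338]), array([ 0.06470556,  0.01387842, -0.99798068]))
scene 0.00471891303951703 57.2943267322251 (array([1118.19583368,   25.61695577,  802.93470869]), array([-0.57641615, -0.09131264, -0.81206266]))
{'clock': 0.1, 'qpos': array([ 1.22619605,  0.6292277 ,  0.03845657,  1.51824605, -0.02695468,
        0.99632055, -0.01995466]), 'qd': array([ 0.00204751, -0.00173633,  0.00095741, -0.00354672,  0.00153619,
       -0.00049505,  0.00075439]), 'tau': array([ 3.18441904e-03, -5.64534259e+01,  1.23126458e+00, -1.93971205e+01,
        1.14427105e-02,  5.43408649e-03, -2.10829302e-05]), 'eef_pos': array([ 178.74015137, -624.36720939,  230.50511214]), 'tool_rot': array([-3.13991014e+00,  6.00844519e-05,  2.78861271e-01]), 'force': array([-0.09508161,  0.15840065, -0.37189806]), 'torque': array([-0.00105951,  0.0251029 , -0.00121909]), 'gripper_force': 0.0, 'width': 85.61405811924524}
```

View pics/top0.png

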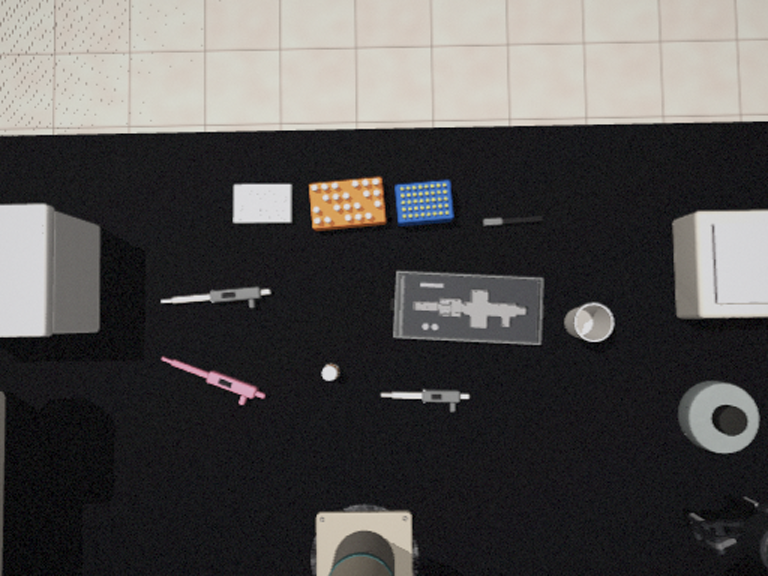

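View pics/scene0.png

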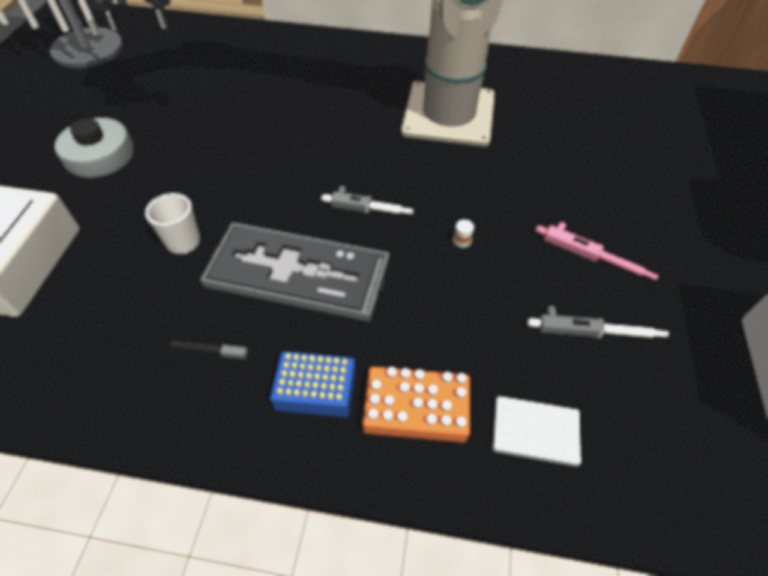

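Top view (768-px picture): three candidates. The grey one at (215,297) is about 110 px, or 243 mm. The grey one at (425,396) is about 88 px, or 195 mm. The pink one is at (213,380). The first fits the 240 mm full-size grey pipette, the second is the small one, and the pink is a decoy. The case is at (470,308), cutout nose to the left, hook down, same sense as the pipette. I'll confirm with one enlarged crop.

Run:
```python
from h import *
import pickle
d=pickle.load(open("top.pkl","rb"))
im=d["color"][:,:,::-1]
a=cv2.resize(im[180:245,95:195],None,fx=5,fy=5,interpolation=cv2.INTER_CUBIC)
b=cv2.resize(im[175:235,255:375],None,fx=6,fy=6,interpolation=cv2.INTER_CUBIC)[:,:720]
c=np.zeros((690,720,3),np.uint8)
c=np.zeros((325+360,720,3),np.uint8); c[:325,:500]=a; c[325:]=b
cv2.imwrite("pics/crop1.png",cv2.resize(c,None,fx=.87,fy=.87))
# pipette by brightness
g=im.astype(int).sum(2)/3; 
m=np.zeros(g.shape,np.uint8); m[182:212,100:185]=(g[182:212,100:185]>70)
ys,xs=np.nonzero(m); P=np.array([onz(d,x,y,12)[:2] for x,y in zip(xs,ys)])
c=P.mean(0); u,s,v=np.linalg.svd(P-c); e=v[0]*np.sign(v[0][1]); t=(P-c)@e
print("pip",c,e,t.min(),t.max(),np.degrees(np.arctan2(e[1],e[0])))
# ends
for n,(u0,v0),z in[("case TL",(398,271),20),("TR",(543,278),20),("BR",(541,345),20),("BL",(394,338),20),("btn",(270,292),12),("nose",(162,301),12)]:
    print(n,onz(d,u0/1.5,v0/1.5,z)[:2])
```

```text
pip [574.51732074 305.92965489] [-0.05610121  0.99842509] -107.7532045627824 134.84742470609635 93.21605112392918
case TL [621.92806361 -83.90592579]
TR [ 601.57741724 -399.4581951 ]
BR [ 456.16353795 -390.9821169 ]
BL [475.96962464 -72.87662189]
btn [580.80226659 198.49432156]
nose [564.64762426 437.06368402]
```

View pics/crop1.png

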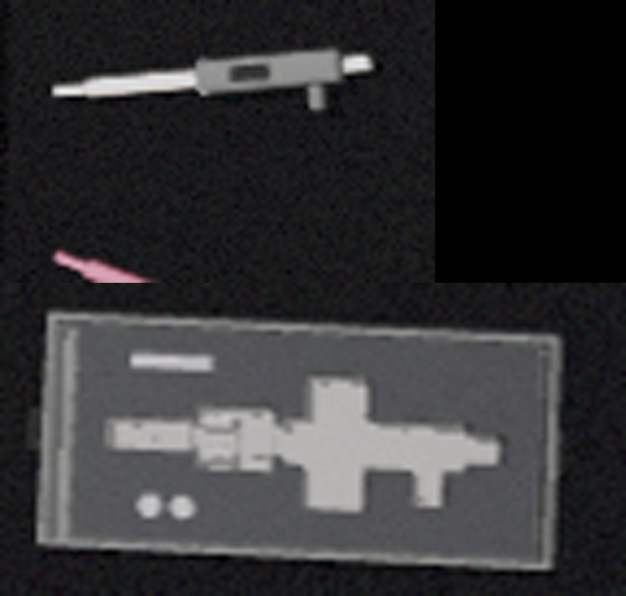

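Confirmed: the upper grey pipette has the long shaft and is the full-size one. The insert's wide end gap is on the left, which is the case's +x end, so the insert is shifted toward case -x. On the way to the pipette I'll stop over the case for a close look.

```bash
cat >> h.py <<'E'
def plan(pos,yaw,g,mm=36,deg=6.5,start=None):
    "rows from the present pose to world pos (mm), yaw (deg), tool down"
    s=read_state(); p0,y0=(s["eef_pos"],np.degrees(s["tool_rot"][2])) if start is None else start
    pos=np.array(pos,float); d=pos-p0; dy=yaw-y0
    n=max(1,int(np.ceil(max(np.linalg.norm(d)/mm,abs(dy)/deg))))
    rows=[]
    for i in range(n):
        a=np.radians(y0+dy*i/n); x=np.array([np.cos(a),np.sin(a)]); y=np.array([np.sin(a),-np.cos(a)]); w=d/n
        rows.append(f"{g:g} {w[:2]@x/10:.2f} {w[:2]@y/10:.2f} {-w[2]/10:.2f} 0 0 {-dy/n:.2f}")
    for i in range(0,n,5): print("; ".join(rows[i:i+5]))
E
python3 - <<'E'
from h import *
plan([540,-237,230],86.3,1)
E
```

```text
1 3.03 -1.82 0.00 0 0 -4.69; 1 3.16 -1.57 0.00 0 0 -4.69; 1 3.28 -1.30 0.00 0 0 -4.69; 1 3.38 -1.03 0.00 0 0 -4.69; 1 3.45 -0.75 0.00 0 0 -4.69
1 3.50 -0.47 0.00 0 0 -4.69; 1 3.53 -0.18 0.00 0 0 -4.69; 1 3.53 0.11 0.00 0 0 -4.69; 1 3.51 0.40 0.00 0 0 -4.69; 1 3.46 0.68 0.00 0 0 -4.69
1 3.40 0.97 0.00 0 0 -4.69; 1 3.31 1.24 0.00 0 0 -4.69; 1 3.19 1.51 0.00 0 0 -4.69; 1 3.06 1.76 0.00 0 0 -4.69; 1 2.91 2.01 0.00 0 0 -4.69
```

Request:
move_arm:
  targets: "1 3.0 -1.8 0 0 0 -4.7; 1 3.2 -1.6 0 0 0 -4.7; 1 3.3 -1.3 0 0 0 -4.7; 1 3.4 -1.0 0 0 0 -4.7; 1 3.5 -0.7 0 0 0 -4.7"

```text
clock: 0.52
eef_pos: [301.1, -494.2, 231.0]
tool_rot: [-3.141, -0.0, 0.693]
force: [0.4, -0.8, 0.5]
width: 85.3
gripper_force: 0.0
```

Request:
move_arm:
  targets: "1 3.5 -0.5 0 0 0 -4.7; 1 3.5 -0.2 0 0 0 -4.7; 1 3.5 0.1 0 0 0 -4.7; 1 3.5 0.4 0 0 0 -4.7; 1 3.5 0.7 0 0 0 -4.7"

```text
clock: 0.93
eef_pos: [420.8, -364.8, 231.1]
tool_rot: [-3.141, 0.0, 1.103]
force: [0.9, 0.4, 0.4]
width: 85.0
gripper_force: 0.0
```

Request:
move_arm:
  targets: "1 3.4 1.0 0 0 0 -4.7; 1 3.3 1.2 0 0 0 -4.7; 1 3.2 1.5 0 0 0 -4.7; 1 3.1 1.8 0 0 0 -4.7; 1 2.9 2.0 0 0 0 -4.7"

```text
clock: 1.35
eef_pos: [541.3, -235.1, 231.1]
tool_rot: [-3.141, -0.0, 1.513]
force: [0.4, 0.4, 0.1]
width: 85.3
gripper_force: 0.0
```

Request:
move_arm:
  targets: "1 0 0 0 0 0 0; 1 0 0 0 0 0 0"

```text
clock: 1.52
eef_pos: [541.9, -233.8, 230.9]
tool_rot: [-3.142, -0.002, 1.514]
force: [0.9, -0.6, 0.1]
width: 85.4
gripper_force: 0.0
```

Run:
```python
from h import *
import pickle
d=cams.get_image("wrist"); pickle.dump(d,open("w1.pkl","wb")); save(d,"pics/w1.png"); print(d["k1"],ray(d,256,192)); s=read_state(); print(s["eef_pos"],s["tool_rot"],s["clock"],s["force"])
plan([572,298,200],93.9-0,1)
```

```text
0.02761913019559001 (array([ 545.03035486, -154.96002152,  372.9369857 ]), array([-0.00137442, -0.30580376, -0.95222876]))
[ 540.42320313 -236.11576191  230.79301978] [-3.14037256e+00 -6.01782110e-05  1.51021879e+00] 1.5667 [-0.87308034  0.3737933  -0.5014357 ]
1 3.57 -0.01 0.21 0 0 -0.49; 1 3.57 0.03 0.21 0 0 -0.49; 1 3.57 0.06 0.21 0 0 -0.49; 1 3.57 0.09 0.21 0 0 -0.49; 1 3.57 0.12 0.21 0 0 -0.49
1 3.56 0.15 0.21 0 0 -0.49; 1 3.56 0.18 0.21 0 0 -0.49; 1 3.56 0.21 0.21 0 0 -0.49; 1 3.56 0.24 0.21 0 0 -0.49; 1 3.56 0.27 0.21 0 0 -0.49
1 3.55 0.30 0.21 0 0 -0.49; 1 3.55 0.33 0.21 0 0 -0.49; 1 3.55 0.36 0.21 0 0 -0.49; 1 3.55 0.39 0.21 0 0 -0.49; 1 3.54 0.42 0.21 0 0 -0.49
```

View pics/w1.png

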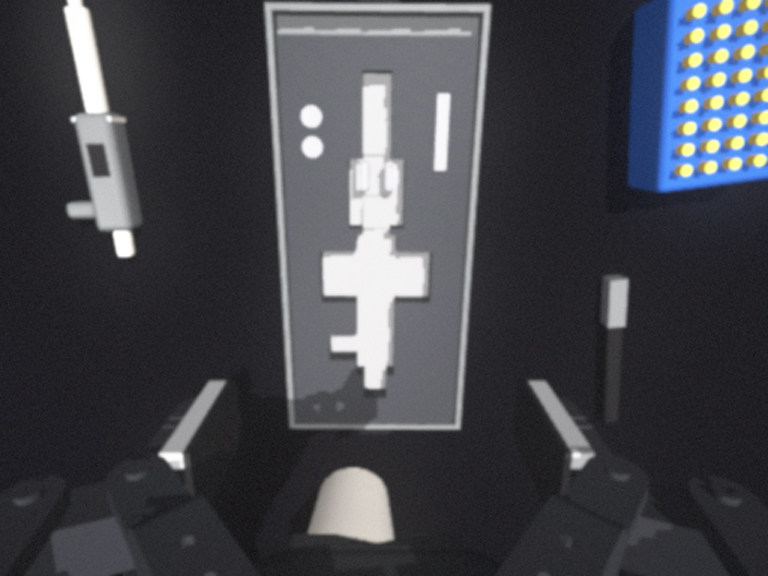

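The wrist view shows the case plainly: rim corners at (265,5), (491,6), (290,429) and (462,429), bays at rows 253–297, insert upper end at about row 33, and the shaft axis at column ~375. Next I convert these to positions.

Run:
```python
from h import *
import pickle
d=pickle.load(open("w1.pkl","rb"))
C=np.array([onz(d,u/1.5,v/1.5,20)[:2] for u,v in[(266,6),(490,7),(291,428),(461,428)]])
print(C)
c=C.mean(0); e=C[0]+C[1]-C[2]-C[3]; e/=np.linalg.norm(e); n=np.array([-e[1],e[0]])
print("centre",c,"heading",np.degrees(np.arctan2(e[1],e[0])),[((q-c)@e,(q-c)@n) for q in C])
for nm,(u,v),z in[("ins top end z24",(375,34),24),("end gap far",(375,16),20),("bay TL",(323,254),24),("bay TR",(430,253),24),("bay BL",(323,298),24),("bay BR",(428,298),24),("nose end",(377,72),24),("btn end",(374,390),24),("bayBfloor",(323,297),8),("bayTLfloor",(323,254),8),("nose floor",(375,84),8)]:
    q=onz(d,u/1.5,v/1.5,z)[:2]-c; print(nm,q@e,q@n)
```

```text
[[ 478.42675802  -72.86912299]
 [ 622.92505099  -81.73209776]
 [ 458.41470411 -389.38378606]
 [ 603.69243348 -397.80341148]]
centre [ 540.86473665 -235.44710457] heading 86.45000673126513 [(np.float64(158.39989452955487), np.float64(72.38490646321914)), (np.float64(158.50117925052984), np.float64(-72.3849064632192)), (np.float64(-158.74655969951485), np.float64(72.76015087937581)), (np.float64(-158.1545140805699), np.float64(-72.76015087937576))]
ins top end z24 142.27305143672737 1.9049365005552508
end gap far 153.31726906258896 1.9524262797856524
bay TL -4.684307259410247 40.428441059174055
bay TR -3.5643688494570522 -39.85838242383101
bay BL -39.60970215631081 41.48813265879501
bay BR -39.26084474022973 -39.71525268697376
nose end 119.8939211164227 0.49541382859094174
btn end -119.64769522825297 1.8193914263969129
bayBfloor -44.26664201401118 43.32692527131072
bayTLfloor -8.594463371498161 42.24434950918495
nose floor 114.04956704751045 1.8484804974042834
```

Request:
move_arm:
  targets: "1 3.5 0 0.2 0 0 -0.5; 1 3.6 0 0.2 0 0 -0.5; 1 3.6 0.1 0.2 0 0 -0.5; 1 3.6 0.1 0.2 0 0 -0.5; 1 3.6 0.1 0.2 0 0 -0.5"

```text
clock: 1.98
eef_pos: [550.6, -58.7, 221.1]
tool_rot: [-3.141, 0.001, 1.549]
force: [0.1, -0.4, 0.4]
width: 85.2
gripper_force: 0.0
```

Request:
move_arm:
  targets: "1 3.6 0.1 0.2 0 0 -0.5; 1 3.6 0.2 0.2 0 0 -0.5; 1 3.6 0.2 0.2 0 0 -0.5; 1 3.6 0.2 0.2 0 0 -0.5; 1 3.6 0.3 0.2 0 0 -0.5"

```text
clock: 2.4
eef_pos: [561.3, 121.2, 211.1]
tool_rot: [-3.141, 0.002, 1.593]
force: [0.3, 0.6, -0.3]
width: 85.1
gripper_force: 0.0
```

Request:
move_arm:
  targets: "1 2.5 0.3 0.2 0 0 -0.5; 1 2.5 0.3 0.2 0 0 -0.5; 1 2.5 0.3 0.2 0 0 -0.5; 1 0 0 0 0 0 0; 1 0 0 0 0 0 0"

```text
clock: 2.82
eef_pos: [567.8, 197.1, 204.9]
tool_rot: [-3.141, 0.001, 1.623]
force: [-0.2, -0.7, 0.3]
width: 85.3
gripper_force: 0.0
```

Run:
```python
from h import *
import pickle
d=cams.get_image("wrist"); pickle.dump(d,open("w2.pkl","wb")); save(d,"pics/w2.png"); s=read_state(); print(s["eef_pos"],s["tool_rot"],s["clock"],s["force"])
```

```text
[568.0042392  195.34060248 204.91758299] [-3.14080987e+00  2.00296361e-03  1.62074180e+00] 2.8667 [ 0.22166689 -0.43716765 -0.74039285]
```

View pics/w2.png

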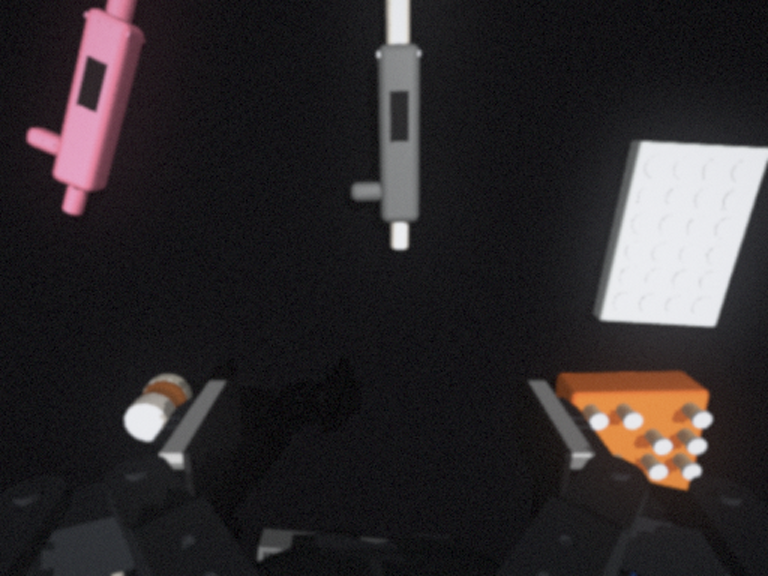

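Insert shift estimate is about −3 mm, from the insert end (−2.7), the nose end (−3.1) and the bay floor (−4.3). w2 shows the grey pipette handle from (378,47)/(420,47) to (383,220)/(418,219), hook at (366,190), button end at (400,249).

Run:
```python
from h import *
import pickle
d=pickle.load(open("w2.pkl","rb"))
F=[onz(d,u/1.5,v/1.5,24)[:2] for u,v in[(378.5,47),(419.5,47),(383,220),(417.5,220)]]
f=(F[0]+F[1])/2; b=(F[2]+F[3])/2; e=f-b; L=np.linalg.norm(e); e/=L
print("handle len",L,"widths",np.linalg.norm(F[0]-F[1]),np.linalg.norm(F[2]-F[3]),"front",f,"back",b,"heading",np.degrees(np.arctan2(e[1],e[0])))
bt=onz(d,400/1.5,249/1.5,12)[:2]; sh=onz(d,398/1.5,2/1.5,19)[:2]; print("btn",bt,"grip from btn",bt+100*e,"from mid",(f+b)/2+25*e, "shaft pt",sh)
h2=sh-bt; print("heading btn-shaft",np.degrees(np.arctan2(h2[1],h2[0])))
print(ctrl.pinch_z)
```

```text
handle len 105.14330649596002 widths 24.87051639376012 23.42756963018402 front [573.35423296 326.24398565] back [581.23643259 221.39654491] heading 94.29928323693063
btn [583.16793002 198.49258273] grip from btn [575.67130481 298.21118987] from mid [575.42117647 298.74991707] shaft pt [571.3101887 350.9065971]
heading btn-shaft 94.44862465090883
18.700000000000003
```

Run:
```python
from h import *
plan([575.5,298.5,60],94.2,.4)
plan([575.5,298.5,5],94.2,.4,mm=14,start=(np.array([575.5,298.5,60]),94.2))
```

```text
0.4 2.05 0.25 2.90 0 0 -0.27; 0.4 2.05 0.26 2.90 0 0 -0.27; 0.4 2.05 0.27 2.90 0 0 -0.27; 0.4 2.05 0.28 2.90 0 0 -0.27; 0.4 2.05 0.29 2.90 0 0 -0.27
0.4 0.00 0.00 1.38 0 0 -0.00; 0.4 0.00 0.00 1.38 0 0 -0.00; 0.4 0.00 0.00 1.38 0 0 -0.00; 0.4 0.00 0.00 1.38 0 0 -0.00
```

Request:
move_arm:
  targets: "0.4 2.1 0.3 2.9 0 0 -0.3; 0.4 2.0 0.2 2.9 0 0 -0.3; 0.4 2.0 0.3 2.9 0 0 -0.3; 0.4 2.1 0.3 2.9 0 0 -0.3; 0.4 2.1 0.3 2.9 0 0 -0.3"

```text
clock: 3.28
eef_pos: [576.8, 298.2, 59.1]
tool_rot: [3.141, 0.002, 1.645]
force: [0.2, 0.3, 0.1]
width: 60.1
gripper_force: 0.0
```

Request:
move_arm:
  targets: "0.4 0 0 1.2 0 0 0; 0.4 0 0 1.2 0 0 0; 0.4 0 0 1.2 0 0 0; 0.4 0 0 0 0 0 0"

```text
clock: 3.62
eef_pos: [575.4, 297.3, 22.5]
tool_rot: [-3.139, 0.004, 1.646]
force: [0.2, -0.0, -1.0]
width: 59.7
gripper_force: 0.0
```

Run:
```python
from h import *
plan([575.5,298.5,5],94.2,.4,mm=14)
```

```text
0.4 0.06 0.01 0.87 0 0 0.05; 0.4 0.06 0.01 0.87 0 0 0.05
```

Request:
move_arm:
  targets: "0.4 0.1 0 0.9 0 0 0; 0.4 0 0 0.8 0 0 0; 0 0 0 0 0 0 0; -0.5 0 0 0 0 0 0; -1 0 0 0 0 0 0"

```text
clock: 4.03
eef_pos: [575.8, 302.1, 8.0]
tool_rot: [3.141, -0.0, 1.649]
force: [-5.2, -3.3, 16.2]
width: 24.4
gripper_force: 57.8
```

Request:
move_arm:
  targets: "-1 0 0 0 0 0 0; -1 0 0 0 0 0 0; -1 0 0 0 0 0 0; -1 0 0 0 0 0 0; -1 0 0 0 0 0 0"

```text
clock: 4.45
eef_pos: [575.9, 302.3, 8.1]
tool_rot: [3.14, -0.0, 1.649]
force: [0.1, -0.2, 5.1]
width: 24.3
gripper_force: 61.0
```

Request:
move_arm:
  targets: "-1 0 0 -0.5 0 0 0; -1 0 0 -1.5 0 0 0; -1 0 0 -3 0 0 0; -1 0 0 -3 0 0 0; -1 0 0 -3 0 0 0"

```text
clock: 4.87
eef_pos: [574.9, 302.0, 119.0]
tool_rot: [-3.141, 0.0, 1.649]
force: [0.2, -0.0, -1.9]
width: 24.8
gripper_force: 60.3
```

Request:
move_arm:
  targets: "-1 0 0 -2 0 0 0; -1 0 0 0 0 0 0; -1 0 0 0 0 0 0"

```text
clock: 5.12
eef_pos: [576.0, 302.5, 139.3]
tool_rot: [3.139, -0.001, 1.649]
force: [-0.4, -0.9, -1.1]
width: 24.5
gripper_force: 60.4
```

Run:
```python
from h import *
import pickle
d=cams.get_image("wrist"); pickle.dump(d,open("w3.pkl","wb")); save(d,"pics/w3.png"); s=read_state(); print(s["eef_pos"],s["tool_rot"],s["clock"],s["force"],s["torque"],s["width"])
```

```text
[575.11458976 301.74669594 137.64497104] [-3.14154666e+00  2.47511463e-04  1.64883905e+00] 5.1667 [-0.6887907  -0.70171177 -2.28371924] [-0.01661208  0.02424027  0.00682717] 24.4251565131272
```

View pics/w3.png

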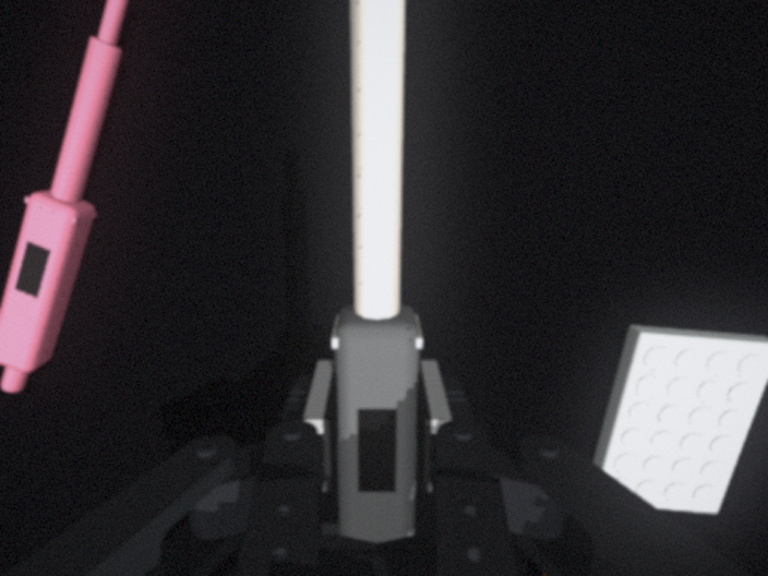

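The pipette is held, window at (377,410–492), shaft axis around column 378. I use the window, seen in both w2 and w3, to locate the grip point in the hand.

Run:
```python
from h import *
import pickle
d=pickle.load(open("w2.pkl","rb"))
g=np.array([575.5,298.5]); a=np.radians(94.3); e=np.array([np.cos(a),np.sin(a)])
for v in(91.5,141): print("w2 window rel grip",(onz(d,399.5/1.5,v/1.5,24)[:2]-g)@e)
d=pickle.load(open("w3.pkl","rb")); t=np.array([575.3,302,138.2]); a=1.649
X=np.array([np.cos(a),np.sin(a)]);Y=np.array([np.sin(a),-np.cos(a)])
def rel(u,v,dz):
    q=onz(d,u/1.5,v/1.5,t[2]+dz)[:2]-t[:2]; return np.round([q@X,q@Y],1)
for v in(410,492): print("w3 window",rel(377,v,16))
for n,u,v,dz in[("shaft near",377.5,300,10),("shaft far",379,5,10),("front top",377,335,16),("front bot",377,310,-8),("handle L",339,420,16),("handle R",417,420,16)]: print(n,rel(u,v,dz))
```

```text
w2 window rel grip 3.0640432079096667
w2 window rel grip -26.261438571129577
w3 window [-0.3 -0.5]
w3 window [-30.6  -0.5]
shaft near [33.1 -0.3]
shaft far [1.093e+02 1.000e-01]
front top [24.4 -0.5]
front bot [23.2 -0.4]
handle L [ -3.8 -12.2]
handle R [-3.9 11.8]
```

Run:
```python
from h import *
plan([539.7,-254.7,90],86.4,-1,mm=35,start=(np.array([575.3,302,138.2]),94.48))
```

```text
-1 -3.45 -0.49 0.30 0 0 0.50; -1 -3.46 -0.46 0.30 0 0 0.50; -1 -3.46 -0.43 0.30 0 0 0.50; -1 -3.46 -0.40 0.30 0 0 0.50; -1 -3.47 -0.37 0.30 0 0 0.50
-1 -3.47 -0.34 0.30 0 0 0.50; -1 -3.47 -0.31 0.30 0 0 0.50; -1 -3.48 -0.28 0.30 0 0 0.50; -1 -3.48 -0.25 0.30 0 0 0.50; -1 -3.48 -0.22 0.30 0 0 0.50
-1 -3.48 -0.19 0.30 0 0 0.50; -1 -3.48 -0.16 0.30 0 0 0.50; -1 -3.48 -0.13 0.30 0 0 0.50; -1 -3.49 -0.10 0.30 0 0 0.50; -1 -3.49 -0.07 0.30 0 0 0.50
-1 -3.49 -0.03 0.30 0 0 0.50
```

Request:
move_arm:
  targets: "-1 -2 -0.3 0 0 0 0.5; -1 -3.5 -0.5 0.3 0 0 0.5; -1 -3.5 -0.4 0.3 0 0 0.5; -1 -3.5 -0.4 0.3 0 0 0.5; -1 -3.5 -0.4 0.3 0 0 0.5"

```text
clock: 5.58
eef_pos: [563.2, 139.2, 123.6]
tool_rot: [-3.138, 0.001, 1.605]
force: [0.9, -0.1, -1.1]
width: 24.7
gripper_force: 60.3
```

Request:
move_arm:
  targets: "-1 -3.5 -0.3 0.3 0 0 0.5; -1 -3.5 -0.3 0.3 0 0 0.5; -1 -3.5 -0.3 0.3 0 0 0.5; -1 -3.5 -0.3 0.3 0 0 0.5; -1 -3.5 -0.2 0.3 0 0 0.5"

```text
clock: 6.0
eef_pos: [551.9, -35.7, 108.7]
tool_rot: [-3.138, -0.0, 1.561]
force: [0.1, -0.2, -0.5]
width: 24.6
gripper_force: 60.3
```

Request:
move_arm:
  targets: "-1 -3.5 -0.2 0.3 0 0 0.5; -1 -3.5 -0.2 0.3 0 0 0.5; -1 -3.5 -0.1 0.3 0 0 0.5; -1 -3.5 -0.1 0.3 0 0 0.5; -1 -2.5 -0.1 0.3 0 0 0.5"

```text
clock: 6.42
eef_pos: [540.4, -202.7, 93.5]
tool_rot: [-3.138, 0.001, 1.514]
force: [-0.5, -0.2, -0.9]
width: 24.5
gripper_force: 60.3
```

Request:
move_arm:
  targets: "-1 -1.5 0 0.3 0 0 0.5; -1 0 0 0 0 0 0; -1 0 0 0 0 0 0"

```text
clock: 6.67
eef_pos: [541.0, -213.2, 91.2]
tool_rot: [-3.139, -0.002, 1.508]
force: [-0.5, 0.2, -0.9]
width: 24.7
gripper_force: 60.3
```

Run:
```python
from h import *
plan([539.7,-254.7,70],86.4,-1,mm=10)
```

```text
-1 -0.83 0.03 0.42 0 0 0.00; -1 -0.83 0.03 0.42 0 0 0.00; -1 -0.83 0.03 0.42 0 0 0.00; -1 -0.83 0.03 0.42 0 0 0.00; -1 -0.83 0.03 0.42 0 0 0.00
```

Request:
move_arm:
  targets: "-1 -0.9 0 0.4 0 0 0; -1 -0.8 0 0.4 0 0 0; -1 -0.8 0 0.4 0 0 0; -1 -0.8 0 0.4 0 0 0; -1 -0.8 0 0.4 0 0 0"

```text
clock: 7.08
eef_pos: [539.2, -255.3, 71.8]
tool_rot: [-3.141, 0.0, 1.51]
force: [-0.2, -0.4, -1.2]
width: 24.8
gripper_force: 60.3
```

Request:
move_arm:
  targets: "-1 0 0 0 0 0 0; -1 0 0 0 0 0 0; -1 0 0 0 0 0 0"

```text
clock: 7.33
eef_pos: [539.4, -254.3, 72.3]
tool_rot: [3.141, -0.001, 1.509]
force: [-0.2, -0.0, -0.8]
width: 24.4
gripper_force: 60.3
```

Run:
```python
from h import *
import pickle
P=np.array([np.r_[(s:=read_state())["eef_pos"],s["tool_rot"]]])
d=cams.get_image("wrist"); pickle.dump(d,open("w4.pkl","wb")); save(d,"pics/w4.png"); s=read_state(); print(P,s["eef_pos"],s["tool_rot"],s["clock"],s["force"])
```

```text
[[ 5.39449364e+02 -2.54334249e+02  7.23257298e+01  3.14145320e+00
  -5.76393009e-04  1.50929658e+00]] [ 539.61737954 -254.09725512   72.48838116] [ 3.14116724e+00 -5.51012193e-04  1.50983208e+00] 7.3833 [ 0.23768761  0.2301518  -0.89978112]
```

View pics/w4.png

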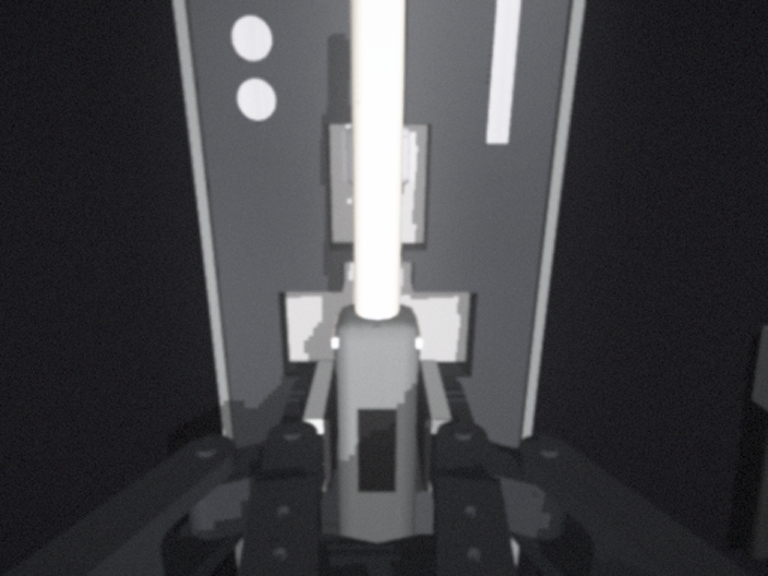

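w4 shows the held pipette over the cutout: bay corners (284,292)/(475,292) with lower floor edge at row 361, clip bay rows 124–243, columns 330–428.

Run:
```python
from h import *
import pickle
d=pickle.load(open("w4.pkl","rb")); t=np.array([539.5,-254.3,72.4]); a=1.5095
X=np.array([np.cos(a),np.sin(a)]);Y=np.array([np.sin(a),-np.cos(a)])
def rel(u,v,z):
    q=onz(d,u/1.5,v/1.5,z)[:2]-t[:2]; return np.round([q@X,q@Y],1)
for n,u,v,z in[("bay top L",284,292,24),("bay top R",475,292,24),("bay bot floor",300,361,8),("bay floor L",288,361,8),("bay floor R",467,361,8),("bay botz24 R",474,375,24),("clipbay topL",329,124,24),("topR",429,124,24),("botL",330,243,8),("botR",425,243,8),("botL24",330,245,24),("rimL",190,100,20),("rimR",569,100,20),("rimL2",215,320,20),("rimR2",545,320,20)]: print(n,rel(u,v,z))
print([ (v,rel(377,v,72.4+16)) for v in(410,492)], rel(377.5,300,82.4),rel(379,5,82.4))
```

```text
bay top L [ 16.1 -40.1]
bay top R [16.  40.1]
bay bot floor [-24.  -37.8]
bay floor L [-23.9 -43.6]
bay floor R [-24.   41.9]
bay botz24 R [-22.9  42. ]
clipbay topL [ 82.5 -19.1]
topR [82.5 18.5]
botL [ 33.5 -21.8]
botR [33.4 20.1]
botL24 [ 36.2 -20.2]
rimL [ 90.9 -71.4]
rimR [90.8 71.3]
rimL2 [  1.9 -71.7]
rimR2 [ 1.8 72.2]
[(410, array([-0.2, -1.2])), (492, array([-30.2,  -1.2]))] [32.9 -1. ] [108.4  -0.7]
```

Alignment is within about 0.6 mm lengthwise and 0.5 mm sideways. I descend, watching the force.

Request:
move_arm:
  targets: "-1 -0.05 0.05 1 0 0 0; -1 0 0 1 0 0 0; -1 0 0 1 0 0 0; -1 0 0 0.4 0 0 0; -1 0 0 0 0 0 0"

```text
clock: 7.8
eef_pos: [538.6, -254.6, 36.4]
tool_rot: [-3.138, -0.001, 1.51]
force: [-0.2, -0.7, -1.8]
width: 24.5
gripper_force: 60.3
```

Request:
move_arm:
  targets: "-1 0 0 0.2 0 0 0; -1 0 0 0.2 0 0 0; -1 0 0 0.2 0 0 0; -1 0 0 0.2 0 0 0; -1 0 0 0 0 0 0"

```text
clock: 8.22
eef_pos: [539.7, -255.3, 30.1]
tool_rot: [-3.141, -0.0, 1.509]
force: [0.3, 0.6, -1.7]
width: 24.6
gripper_force: 60.3
```

Request:
move_arm:
  targets: "-1 0 0 0.2 0 0 0; -1 0 0 0.2 0 0 0; -1 0 0 0 0 0 0"

```text
clock: 8.47
eef_pos: [539.6, -255.2, 26.0]
tool_rot: [-3.141, -0.0, 1.509]
force: [0.3, -0.0, -1.7]
width: 24.4
gripper_force: 60.3
```

Request:
move_arm:
  targets: "-1 0 0 0.2 0 0 0; -1 0 0 0 0 0 0"

```text
clock: 8.63
eef_pos: [539.8, -255.3, 24.1]
tool_rot: [3.142, -0.0, 1.509]
force: [-0.4, 0.7, -0.1]
width: 24.5
gripper_force: 60.4
```

Request:
move_arm:
  targets: "-1 0 0 0.2 0 0 0; -1 0 0 0.2 0 0 0; -1 0 0 0 0 0 0"

```text
clock: 8.88
eef_pos: [540.2, -255.6, 20.9]
tool_rot: [3.141, 0.001, 1.509]
force: [-0.5, -0.6, 7.9]
width: 24.5
gripper_force: 61.4
```

Request:
move_arm:
  targets: "-1 0 0 0.2 0 0 0; -1 0 0 0.2 0 0 0; -1 0 0 0 0 0 0"

```text
clock: 9.13
eef_pos: [540.4, -255.4, 18.3]
tool_rot: [3.14, 0.001, 1.509]
force: [-3.5, 0.8, 15.0]
width: 24.6
gripper_force: 62.4
```

Request:
move_arm:
  targets: "-1 0 0 0.2 0 0 0; -1 0 0 0 0 0 0"

```text
clock: 9.3
eef_pos: [540.5, -255.1, 16.7]
tool_rot: [3.14, 0.001, 1.51]
force: [-4.2, 3.4, 17.7]
width: 24.7
gripper_force: 62.8
```

Request:
move_arm:
  targets: "-1 0 0 0.2 0 0 0; -1 0 0 0 0 0 0"

```text
clock: 9.47
eef_pos: [540.5, -254.8, 15.8]
tool_rot: [3.14, 0.001, 1.51]
force: [-5.6, 2.9, 26.8]
width: 24.9
gripper_force: 64.1
```

Run:
```python
from h import *
import pickle
d=cams.get_image("wrist"); pickle.dump(d,open("w5.pkl","wb")); save(d,"pics/w5.png"); s=read_state(); print(s["eef_pos"],s["tool_rot"],s["clock"],s["force"],s["torque"])
```

```text
[ 540.50610453 -254.75919592   15.80686864] [3.14031316e+00 1.14353039e-03 1.50980657e+00] 9.5167 [-5.49813309  4.31528582 27.02106968] [ 0.31425328  1.43128818 -0.06915108]
```

View pics/w5.png

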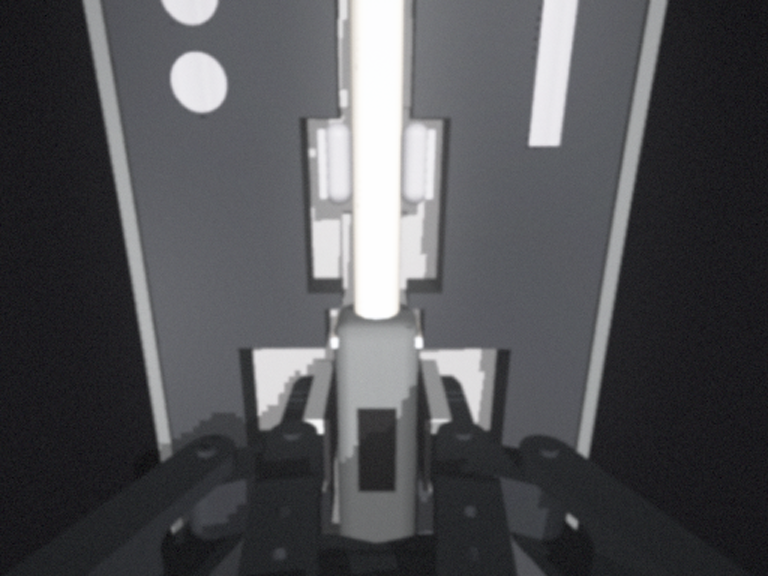

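w5 shows the handle in the cutout and the shaft between the jaws at (340,165)/(414,165). I release slowly within the bay, then rise.

Request:
move_arm:
  targets: "-0.4 0 0 -0.2 0 0 0; 0 0 0 0 0 0 0; 0 0 0 0 0 0 0; 0 0 0 0 0 0 0"

```text
clock: 9.85
eef_pos: [539.8, -255.5, 14.0]
tool_rot: [-3.142, 0.0, 1.509]
force: [-0.4, 0.2, -0.6]
width: 42.8
gripper_force: 0.0
```

Request:
move_arm:
  targets: "0 0 0 -1 0 0 0; 0 0 0 -2 0 0 0; 0 0 0 -2 0 0 0; -0.5 0 0 -0.5 0 0 0; -1 0 0 0 0 0 0"

```text
clock: 10.27
eef_pos: [541.1, -255.9, 71.1]
tool_rot: [3.138, 0.001, 1.509]
force: [-0.4, -0.3, -0.5]
width: 19.4
gripper_force: 0.0
```

Request:
move_arm:
  targets: "-1 2.8 0 0 0 0 0; -1 2.8 0 0 0 0 0; -1 0 0 0 0 0 0; -1 0 0 0 0 0 0"

```text
clock: 10.6
eef_pos: [543.1, -196.9, 68.6]
tool_rot: [-3.14, -0.001, 1.513]
force: [0.4, -0.9, 0.1]
width: -0.0
gripper_force: 0.0
```

Run:
```python
from h import *
import pickle
d=cams.get_image("wrist"); pickle.dump(d,open("w6.pkl","wb")); save(d,"pics/w6.png"); s=read_state(); print(s["eef_pos"],s["tool_rot"],s["clock"],s["force"],s["width"])
plan([539.4+1.2+.0619*54,-254.7+54-3.7,50],86.5,-1)
```

```text
[ 542.82191631 -198.90690585   68.54917537] [-3.14015509e+00 -4.25942034e-05  1.51069016e+00] 10.65 [-0.00901254 -0.56271319  0.54323478] -0.10696359747835325
-1 -0.54 0.14 1.85 0 0 0.06
```

View pics/w6.png

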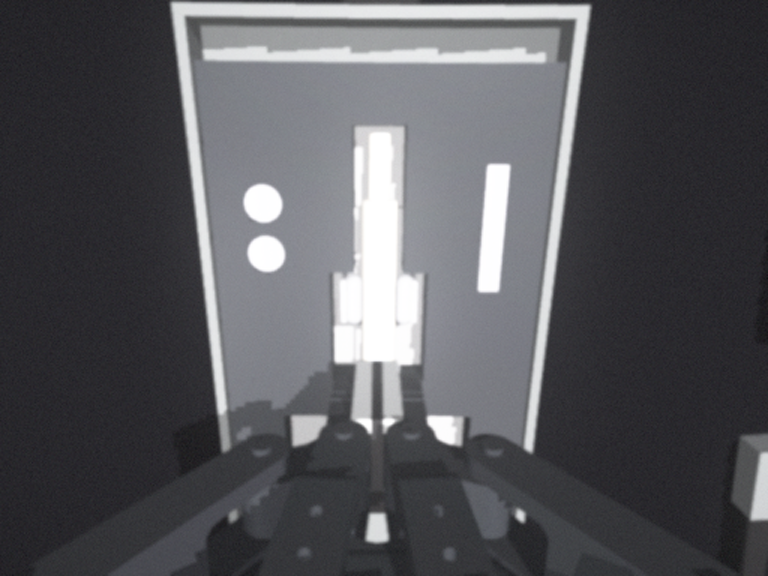

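w6 shows the shaft at column 379 between the jaws (348/407,298), nose still inside the slot and fingers shut over the shaft. I move 10 mm back to the press point and press.

Request:
move_arm:
  targets: "-1 -1 -0.1 1 0 0 0; -1 0 0 1 0 0 0; -1 0 0 0.9 0 0 0; -1 0 0 0 0 0 0"

```text
clock: 10.98
eef_pos: [539.4, -210.1, 37.5]
tool_rot: [-3.137, -0.001, 1.507]
force: [-0.1, -0.1, -0.4]
width: 0.0
gripper_force: 0.0
```

Request:
move_arm:
  targets: "-1 0 0 0.2 0 0 0; -1 0 0 0.2 0 0 0; -1 0 0 0 0 0 0"

```text
clock: 11.23
eef_pos: [541.7, -209.1, 36.1]
tool_rot: [-3.141, -0.0, 1.509]
force: [-0.3, 0.8, 0.0]
width: 0.1
gripper_force: 0.0
```

Request:
move_arm:
  targets: "-1 0 0 0.2 0 0 0; -1 0 0 0.2 0 0 0; -1 0 0 0 0 0 0"

```text
clock: 11.48
eef_pos: [541.6, -209.2, 32.2]
tool_rot: [-3.142, -0.0, 1.509]
force: [-0.4, 0.1, 0.1]
width: 0.3
gripper_force: 0.0
```

Request:
move_arm:
  targets: "-1 0 0 0.2 0 0 0; -1 0 0 0 0 0 0"

```text
clock: 11.65
eef_pos: [541.6, -209.2, 30.2]
tool_rot: [-3.141, -0.0, 1.509]
force: [-0.3, 0.2, 0.1]
width: 0.3
gripper_force: 0.0
```

Request:
move_arm:
  targets: "-1 0 0 0.1 0 0 0; -1 0 0 0 0 0 0"

```text
clock: 11.82
eef_pos: [541.6, -209.2, 29.2]
tool_rot: [-3.142, -0.0, 1.509]
force: [0.1, -0.8, -0.1]
width: -0.0
gripper_force: 0.0
```

Request:
move_arm:
  targets: "-1 0 0 0.1 0 0 0; -1 0 0 0.1 0 0 0; -1 0 0 0 0 0 0"

```text
clock: 12.07
eef_pos: [541.6, -209.3, 27.2]
tool_rot: [-3.142, -0.0, 1.509]
force: [-0.0, -0.6, 0.4]
width: 0.3
gripper_force: 0.0
```

Request:
move_arm:
  targets: "-1 0 0 0.2 0 0 0; -1 0 0 0 0 0 0"

```text
clock: 12.23
eef_pos: [541.8, -209.3, 26.8]
tool_rot: [3.141, 0.001, 1.509]
force: [-3.0, 2.3, 12.1]
width: 0.2
gripper_force: 6.4
```

Request:
move_arm:
  targets: "-1 0 0 0.2 0 0 0; -1 0 0 0 0 0 0"

```text
clock: 12.4
eef_pos: [541.9, -209.4, 26.6]
tool_rot: [3.141, 0.002, 1.509]
force: [-5.5, 2.5, 27.8]
width: -0.2
gripper_force: 14.1
```

The shaft is solid at its home height (top at about 27 mm) under 28 N, so it snapped in during the gripped push. I retreat and take one last look.

Request:
move_arm:
  targets: "-1 0 0 -1 0 0 0; -1 0 0 -3 0 0 0; -1 0 0 -3.5 0 0 0; -1 0 0 -3.5 0 0 0; -1 0 0 -3.5 0 0 0"

```text
clock: 12.82
eef_pos: [541.3, -209.1, 169.8]
tool_rot: [-3.141, -0.0, 1.509]
force: [-0.2, -0.0, -0.9]
width: -0.0
gripper_force: 0.0
```

Request:
move_arm:
  targets: "-1 3 0 -3 0 0 0; -1 3 0 0 0 0 0; -1 0 0 0 0 0 0; -1 0 0 0 0 0 0"

```text
clock: 13.15
eef_pos: [545.7, -147.7, 198.6]
tool_rot: [3.14, -0.0, 1.513]
force: [0.2, -0.3, 0.5]
width: 0.4
gripper_force: 0.0
```

Run:
```python
from h import *
d=cams.get_image("wrist"); save(d,"pics/w7.png")
c=np.array([540.9,-235.4]);a=np.radians(86.45);e=np.array([np.cos(a),np.sin(a)])
for x in(-123,117,-103,7): print(x,np.round(np.array(proj(d,np.r_[c+e*x,20]))*1.5))
s=read_state(); print(s["eef_pos"],s["clock"],s["force"])
```

```text
-123 [377. 504.]
117 [379. 212.]
-103 [378. 484.]
7 [378. 361.]
[ 545.11811995 -149.54368694  197.83863389] 13.2 [-0.13886755 -0.44281958 -0.36319707]
```

View pics/w7.png

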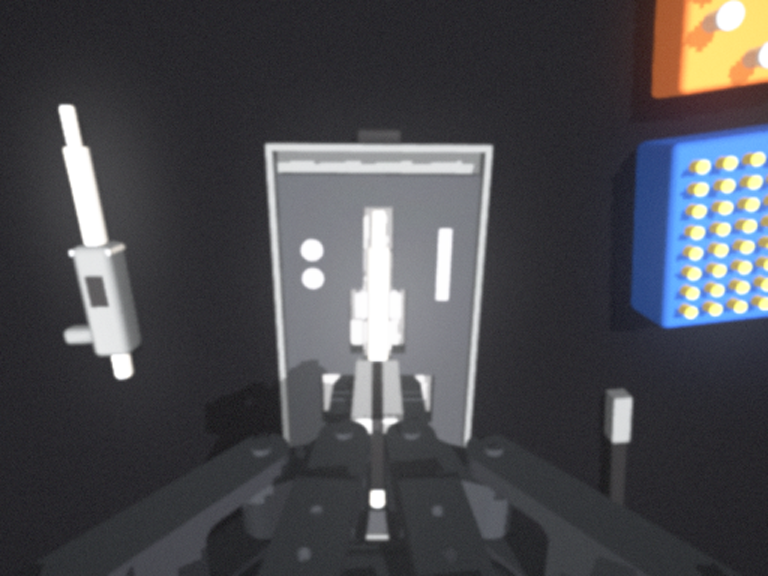

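The nose tip at (378,211) and button end at (377,505) match the home prediction, (379,212) and (377,504). The pipette is seated, so I hand in.

```bash
python3 -c "
from h import *
print(order.finish_job())"
```

```text
the job is handed in; nothing more can be done
None
```

The full-size grey pipette is in its cutout, nose to the case's +x end; its shaft is clipped and did not give under a 28 N press, it is released with the arm clear, and the job was handed in at about 13 s, with no verdict returned.

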